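# Fit the glass chimney on the camping lantern

## Robot

A 6-joint arm with a two-finger parallel gripper is mounted at the origin on the work surface. World frame = base frame: x ahead of the robot, y to its left, z up, the work surface at z = 0. Lengths are in mm, angles in degrees, forces in N, time in s.
With the tool pointing down it reaches from about 350 to 850 mm from the base axis. Payload 8.1 kg.
Tool frame: the origin (TCP) lies at the very end of the fingers, on their centre line; the grasp point (between the pads) lies 19 mm behind it (pinch_z is the z of the grasp point in the tool frame, in mm); z points along the fingers, y is the direction in which the jaws open and shut (so a half turn about z gives the same grasp; the last joint's range is limited). The gripper opens to 85 mm and grips with 20 to 120 N. Pads are 22 mm wide; open, the fingers measure 114 mm over their backs; the gripper's body (76 mm by 85 mm) begins 54 mm behind the grasp point. The pads swing forward as they close: fully open they stand 13 mm farther back than shut.
Start: joints at [-80.237, 7.471, 85.268, -0, 87.261, -4.893], TCP at [151.832, -580.476, 231.292] pointing down, gripper open.
Joint ranges: [-169.43, 169.43], [-51.17, 129.36], [1.28, 143.12], [-76.62, 256.62], [0, 156.53], [-152.29, 152.29]. Speed limits (degrees/s): [136.94, 136.94, 159.86, 180, 180, 180].

## Interface

Orientations are given as [roll, pitch, yaw] about the fixed x, y, z axes, in that order (R = Rz(yaw) Ry(pitch) Rx(roll)).
In Python, from bench import * gives the robot as it stands.
- The arm moves only by the shell command python3 -m creep 'ROWS' [FORCE]. ROWS is a JSON object of lists of equal length, an entry for each row: "translation": the shift along the tool's x, y, z in mm, a list of three; "rotation": the turn, a rotation vector about the tool's x, y, z in rad, a list of three; "claw": the finger opening in mm, from 0 to 85.4. In form: {"translation": [[dx, dy, dz], ...], "rotation": [[ax, ay, az], ...], "claw": [claw, ...]}. A call has 1 to 10 rows; each row shifts and turns the commanded pose from where the row before left it, along the tool's axes as they then stand; what a row does not reach is not made up. A row lasts 1/10 s, in which the tool goes at most 50 mm and 8.59 degrees, less where a joint would pass 70% of its speed; a pose out of reach is approached as far as the arm can. A call is refused whole if a number of a shift passes 50 or a number of a turn 0.15, either way. A call with a gripper value outside its range is refused whole. The fingers move at their own pace and stop on an object; FORCE is the grip in N (left out, the last holds). Time passes only in rows, so rows that do not move let the fingers close. It gives the time, the measured TCP pose, the force and the opening at its end, in the units of the state.
- sense(): the state, without advancing time (a new reading comes with each control period).
- snapshot(name): name is "side" or "top" or "wrist"; returns a dict with "frame" (420x560x3 uint8, red, green, blue), "intrinsics" (3x3 intrinsics, pixels), "extrinsics" (4x4, takes a point from camera to world coordinates). Camera axes: x right, y up, looking along -z (the intrinsics and any distortion apply to the point x, -y, -z); pixel columns grow to the right and rows downward; lengths in mm; the calibration is good to about 2 mm. A picture is of the moment at which its call begins. There is no depth.
- hand_in(): hands the job in, once; it reports no verdict.
The state is a dict: "time": time; "joint_pos": joint angles; "qd": joint speeds; "joint_efforts": joint torques, N m; "tool_pos": TCP position; "tcp_rot": TCP orientation; "ft_force": force on the tool from outside, world axes, zero at the start; "wrist_torque": the same for the moment, N m; "finger_gap": finger opening in mm.
Only numpy, scipy, OpenCV 4.12 (cv2) and the standard library are available. Lean on these libraries where they do the work, as an engineer would, in place of code of your own. Each camera call takes 0.05 s, during which the arm holds its last target.

## Task

On this garage-sale table, get the camping lantern ready to show: take the amber glass chimney and set it upright over the lantern's candle, resting fully down in the round recess on top of the lantern base, and let go. The glass is thin: hold it with a light grip, do not tip it over, and set it down softly, neither dropping nor ramming it. Leave the white pipe offcut and the can with the blue band where they stand.

Things in the scene. Friction and masses are not known exactly. Their poses are not given: they have to be found in the camera images.
- chimney: straight open tube of dark amber-brown glass, 54 mm outside diameter, wall 3.5 mm, 100 mm tall, 0.08 to 0.17 kg, standing loose. Origin at the centre of its lower end, z up the tube; either end may be down. FRAGILE: breaks if squeezed with over 50 N per finger (15 to 40 N each is safe and plenty), pressed or struck on the lantern with over 50 N, or let fall more than about 10 mm
- lantern: the lantern: loose round dark-green base, 100 mm diameter, 46 mm tall, 0.8 kg, with a round recess in its top, 76 mm diameter and 6 mm deep (recess floor 40 mm above the table). From the middle of the recess an upright white LED candle, 18 mm diameter, rises to 82 mm, its yellow flame tip to 90 mm above the table. The chimney goes round the candle with its lower end on the recess floor. Origin at the centre of the base's underside, z up
- pipe: bystander: offcut of opaque white plastic pipe, open tube 50 mm diameter, 90 mm tall, standing loose. Origin at the centre of its lower end, z up
- can: bystander: closed can with a blue band, 66 mm diameter, 100 mm tall, standing loose. Origin at the centre of its underside, z up
There are look-alikes about, which are no part of the job. Leave any turquoise look-alike of the chimney alone.

How it is judged (in metres and radians):
At the end, for the whole second after the job is handed in: the chimney stands at rest, upright within about 6 degrees, round the candle with its lower end on the recess floor (within 3 mm in height, 14 mm off-centre at most), on the lantern standing upright on the table (horizontal distance between chimney and lantern below 0.014 m and z of chimney in the frame of lantern between 0.036 and 0.043 m and angle between each of chimney, lantern's own z axis and vertical below 0.1 rad and height (world z) of lantern below 0.01 m and linear speed of chimney below 0.02 m/s); the robot touches nothing.
It fails at once if the glass chimney is squeezed too hard (contact force between chimney and the fingers above 105 N).
It fails at once if the glass chimney falls free of the fingers, from more than about 10 mm (linear speed of chimney above 0.45 m/s and contact force between chimney and the fingers below 0.1 N).
It fails at once if the glass chimney is rammed onto the lantern (contact force between chimney and lantern above 50 N).
It fails at once if the glass chimney is tipped over (angle between chimney's own z axis and vertical above 0.6 rad).
It fails at once if the white pipe offcut or the can is disturbed (distance of any of pipe, can from where it was at the start of the episode above 0.02 m).
It also fails if it takes over 38 s, if anything falls off the work surface, if the arm or the gripper's body presses on something with over 40 N, if the wrist force passes 120 N, or if a joint passes its speed limit or range.

## Working session

There is one attempt and no reset: what is moved stays moved. The work goes in short steps, Python scripts to look and compute and a shell command to move; the robot and the scene stay as the last step left them, time stands still between calls to the robot, and variables do not carry over. Pictures are saved under pics/ and viewed, and the job is handed in when it is done.

```bash
mkdir -p pics; ls; python3 - <<'E'
from bench import *
import cv2
s=sense();print(s)
for n in ["side","top","wrist"]:
    d=snapshot(n);cv2.imwrite(f"pics/a_{n}.png",d["frame"][:,:,::-1]);print(n,d["intrinsics"],d["extrinsics"], [k for k in d])
E
```

```text
pics
{'time': 0.0, 'joint_pos': array([-8.02368063e+01,  7.51522819e+00,  8.53283768e+01, -1.53534057e-03,
        8.72612781e+01, -4.89266187e+00]), 'qd': array([ 0.02657883,  0.11499789, -0.01321018, -0.07599433,  0.06024339,
       -0.00203774]), 'joint_efforts': array([ 1.59278916e-03, -5.69391739e+01, -5.00550485e+01, -3.35169661e-04,
        1.46102405e-02, -4.11913243e-05]), 'tool_pos': array([ 151.73165534, -579.9384157 ,  230.25182499]), 'tcp_rot': array([-1.79895368e+02, -7.41753734e-03,  1.46559235e+01]), 'ft_force': array([-0.11346106, -0.84116253, -0.28839728]), 'wrist_torque': array([-0.01948767,  0.00217197, -0.01288253]), 'finger_gap': 85.34213863552901}
side [[382.04306922   0.         281.6702272 ]
 [  0.         382.04306922 204.747052  ]
 [  0.           0.           1.        ]] [[-8.96477195e-01  2.46165912e-01 -3.68416859e-01  2.30265231e+02]
 [-4.43048906e-01 -5.09313556e-01  7.37771895e-01  6.91047504e+02]
 [-6.02540924e-03  8.24622365e-01  5.65651526e-01  5.38184121e+02]
 [ 0.00000000e+00  0.00000000e+00  0.00000000e+00  1.00000000e+00]] ['frame', 'intrinsic
[... 195 characters left out ...]
-01  4.27133156e+02]
 [-9.99581031e-01 -1.01202125e-02 -2.71172093e-02 -1.41223023e+01]
 [-2.85329133e-02  1.87173375e-01  9.81912420e-01  8.53824369e+02]
 [ 0.00000000e+00  0.00000000e+00  0.00000000e+00  1.00000000e+00]] ['frame', 'intrinsics', 'extrinsics']
wrist [[312.1555718    0.         284.35189561]
 [  0.         312.1555718  208.41643557]
 [  0.           0.           1.        ]] [[ 2.52838403e-01  9.18102398e-01  3.05222424e-01  2.29645868e+02]
 [-9.67507274e-01  2.40433611e-01  7.82390742e-02 -5.58298817e+02]
 [-1.55424775e-03 -3.15086758e-01  9.49061599e-01  3.73236436e+02]
 [ 0.00000000e+00  0.00000000e+00  0.00000000e+00  1.00000000e+00]] ['frame', 'intrinsics', 'extrinsics']
```

View pics/a_side.png

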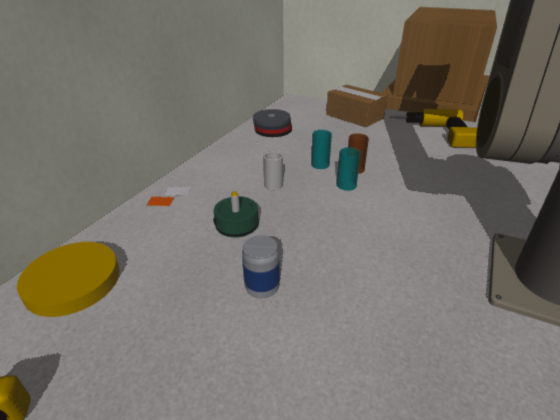

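View pics/a_top.png

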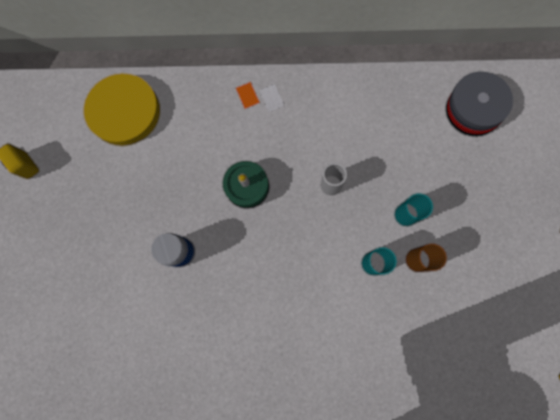

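View pics/a_wrist.png

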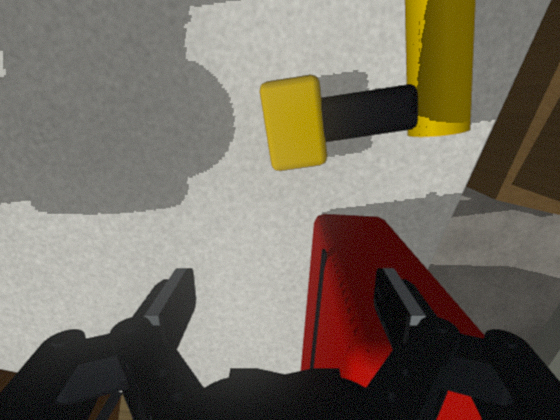

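The top view shows the amber chimney at about (426,258). One turquoise look-alike is to its left at (379,261) and another is above it at (413,210). The lantern is at (246,184), the white pipe at (333,180) and the can at (173,250). In the side view the amber tube at (358,153) is partly hidden by turquoise. Next I'll fit the cylinder silhouettes.

```bash
cat > h.py <<'E'
import numpy as np,cv2
from scipy.optimize import minimize
def proj(P,d):
    P=np.atleast_2d(P);E=np.array(d["extrinsics"]);K=np.array(d["intrinsics"])
    c=(P-E[:3,3])@E[:3,:3];q=np.c_[c[:,0],-c[:,1],-c[:,2]]@K.T
    return q[:,:2]/q[:,2:]
def circ(x,y,z,r,n=60):
    a=np.linspace(0,2*np.pi,n,endpoint=False);return np.c_[x+r*np.cos(a),y+r*np.sin(a),np.full(n,z)]
S=4
def cyl(x,y,r,z0,z1,d):
    p=np.r_[proj(circ(x,y,z0,r),d),proj(circ(x,y,z1,r),d)]
    return cv2.convexHull((p*16*1).astype(np.float32))/16
def pix2w(u,v,z,d):
    E=np.array(d["extrinsics"]);K=np.array(d["intrinsics"]);c=np.linalg.inv(K)@[u,v,1];r=E[:3,:3]@[c[0],-c[1],-c[2]]
    o=E[:3,3];return o+r*(z-o[2])/r[2]
def mask(d,f,box):
    hsv=cv2.cvtColor(d["frame"],cv2.COLOR_RGB2HSV).astype(int);m=f(hsv[...,0],hsv[...,1],hsv[...,2]).astype(np.uint8)
    o=np.zeros_like(m);x0,y0,x1,y1=box;o[y0:y1,x0:x1]=m[y0:y1,x0:x1];return o
def rend(x,y,r,z0,z1,d):
    h=cyl(x,y,r,z0,z1,d);im=np.zeros((420*S,560*S),np.uint8)
    cv2.fillPoly(im,[np.int32(np.round((h+.5)*S))],255)
    return cv2.resize(im,(560,420),interpolation=cv2.INTER_AREA)/255.
def fit(g,r,z0,z1,pairs):
    # pairs: (d,mask,ignore)
    def c(p):
        t=0
        for d,m,ig in pairs:
            R=rend(p[0],p[1],r,z0,z1,d);t+=np.sum(np.abs(R-m)*(1-ig))/m.sum()
        return t
    b=minimize(c,g,method="Nelder-Mead",options=dict(initial_simplex=np.array(g)+[[0,0],[12,0],[0,12]],xatol=.1,fatol=1e-4))
    return b.x,b.fun
E
python3 - <<'E'
from h import *; from bench import *
t=snapshot("top");s=snapshot("side")
Z=np.zeros((420,560))
amb=lambda h,s,v:(h>3)&(h<18)&(s>130)&(v>30)
tur=lambda h,s,v:(h>80)&(h<100)&(s>110)
grn=lambda h,s,v:(h>60)&(h<95)&(s>60)
for n,f,r,z0,z1,bt,bs in [("amber",amb,27,0,100,(395,235,460,285),(340,125,375,180)),
  ("turqA",tur,27,0,100,(355,240,400,280),(333,143,362,195)),("turqB",tur,27,0,100,(390,185,440,230),(305,125,333,172)),
  ("lantern",grn,50,0,46,(215,155,275,215),(208,190,265,240))]:
    mt=mask(t,f,bt);ms=mask(s,f,bs)
    fill=lambda m:cv2.drawContours(np.zeros_like(m),[cv2.convexHull(np.vstack([c for c in cv2.findContours(m,0,2)[0] if cv2.contourArea(c)>10]))],-1,1,-1)
    ht=fill(mt);hs=fill(ms)
    u,v=np.mean(np.argwhere(ht)[:,::-1],0)
    g=pix2w(u,v,(z0+z1)/2,t)[:2]
    ig=Z
    if n=="amber": ig=cv2.dilate(mask(s,tur,(0,0,560,420)),np.ones((3,3)))
    if n=="amber": hs=ms
    print(n,mt.sum(),ms.sum(),g,fit(g,r,z0,z1,[(t,ht,Z)]),fit(g,r,z0,z1,[(s,hs,ig)]),fit(g,r,z0,z1,[(t,ht,Z),(s,hs,ig)]))
for n,u,v,z in [("pipe",335,173,90),("can",168,249,100),("tip",243,179,90)]: print(n,pix2w(u,v,z,t))
for n,u,v,z in [("pipe",273,157,90),("can",261,246,100),("tip",235,193,90)]: print(n,pix2w(u,v,z,s))
E
```

```text
amber 703 360 [ 476.4639358  -271.59460088] (array([ 477.32526392, -266.1307337 ]), np.float64(0.17206629427855552)) (array([ 473.87553401, -259.9272463 ]), np.float64(0.15596949891067538)) (array([ 475.42040808, -265.21132842]), np.float64(0.3531669718818881))
turqA 491 767 [ 469.78504341 -175.9359528 ] (array([ 470.01703804, -171.60486759]), np.float64(0.14907853851923283)) (array([ 467.50730293, -169.6405579 ]), np.float64(0.11201596216375999)) (array([ 468.12445419, -172.36637177]), np.float64(0.26328748101376914))
turqB 743 650 [ 577.44682024 -253.255634  ] (array([ 575.6264048 , -249.01119997]), np.float64(0.13618749274857872)) (array([ 572.96654985, -248.56067245]), np.float64(0.08914565826330532)) (array([ 574.0772329 , -249.19363932]), np.float64(0.23304695744175383))
lantern 1491 1232 [643.48091509 105.10870708] (array([642.18265154, 102.97580303]), np.float64(0.11112777837303714)) (array([646.41197071,  95.53680426]), np.float64(0.13054341736694675)) (array([641.61025705, 103.18183459]), np.float64(0.2591923231952162))
pipe [646.77051283 -86.98384088  90.        ]
can [493.79297366 244.5215287  100.        ]
tip [636.51660346 100.89524285  90.        ]
pipe [636.84630035 -75.9019485   90.        ]
can [491.64790118 249.89205431 100.        ]
tip [633.54393918 110.16779947  90.        ]
```

```bash
python3 - <<'E'
from h import *; from bench import *
t=snapshot("top");s=snapshot("side")
def ov(d,box,k,items):
    im=cv2.resize(d["frame"][:,:,::-1].copy(),None,fx=k,fy=k,interpolation=cv2.INTER_CUBIC)
    for x,y,r,z in items:
        for zz in z:
            p=(proj(circ(x,y,zz,r),d)+.5)*k;cv2.polylines(im,[np.int32(p)],True,(255,0,255),1)
    x0,y0,x1,y1=[int(b*k) for b in box];return im[y0:y1,x0:x1]
I=[(475.4,-265.2,27,(0,100)),(468,-172,27,(0,100)),(574,-249,27,(0,100)),(642,103,50,(0,46)),(642,103,38,(46,)),(642,103,9,(82,)),(640,-82,25,(0,90)),(492,247,33,(0,100))]
a=ov(t,(360,180,460,290),5,I);b=ov(t,(215,150,275,215),5,I)
cv2.imwrite("pics/b1.png",a);cv2.imwrite("pics/b2.png",np.hstack([b,ov(s,(205,180,270,245),5,I)]));cv2.imwrite("pics/b3.png",ov(s,(300,120,380,200),6,I))
E
```

```text
(no output)
```

View pics/b1.png

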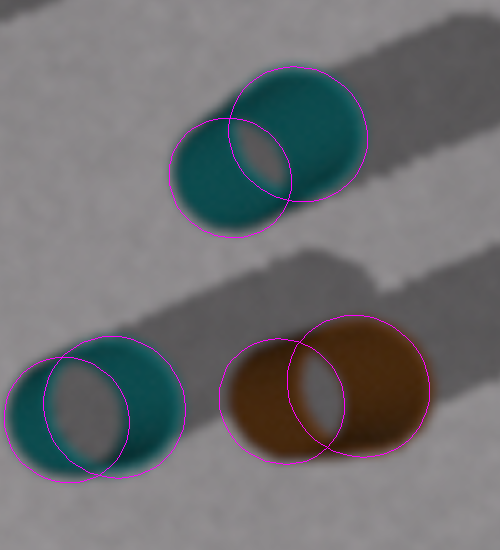

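View pics/b2.png

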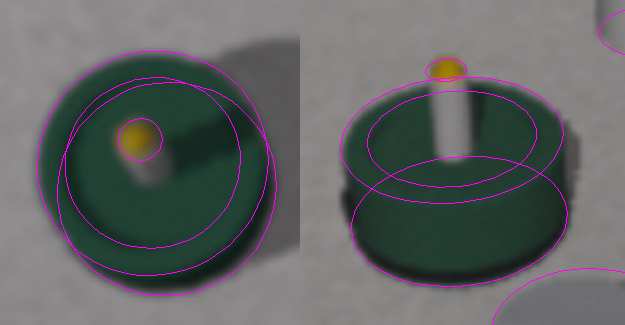

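View pics/b3.png

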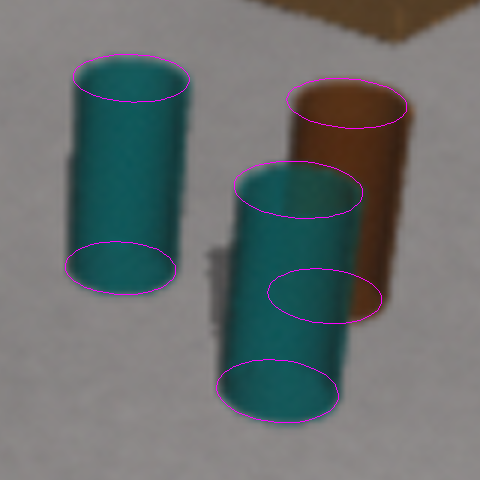

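```bash
python3 -m creep '{"translation":[[0,0,0],[0,0,0],[0,0,0],[0,0,0]],"rotation":[[0,0,-0.133],[0,0,-0.133],[0,0,-0.133],[0,0,-0.133]],"claw":[85,85,85,85]}' 25
python3 -m creep '{"translation":[[30,0,0],[45,1,0],[45,1,0],[45,1,0],[45,1,0],[45,1,0],[45,1,0],[45,1,0],[45,1,0],[40,0,0]],"rotation":[[0,0,0],[0,0,0],[0,0,0],[0,0,0],[0,0,0],[0,0,0],[0,0,0],[0,0,0],[0,0,0],[0,0,0]],"claw":[85,85,85,85,85,85,85,85,85,85]}'
python3 -m creep '{"translation":[[15,0,0],[0,0,0],[0,0,0]],"rotation":[[0,0,0],[0,0,0],[0,0,0]],"claw":[85,85,85]}'
python3 - <<'E'
from h import *; from bench import *
s=sense();print(s["time"],s["tool_pos"],s["tcp_rot"],s["joint_pos"])
d=snapshot("wrist");cv2.imwrite("pics/c_w.png",d["frame"][:,:,::-1])
E
```

```text
time: 0.75
tool_pos: [151.8, -580.5, 231.3]
tcp_rot: [-180.0, -0.0, 45.5]
ft_force: [0.2, -0.1, 0.3]
finger_gap: 85.0
time: 1.75
tool_pos: [462.2, -279.6, 231.5]
tcp_rot: [180.0, -0.0, 45.2]
ft_force: [0.3, -0.2, -0.1]
finger_gap: 84.8
time: 2.05
tool_pos: [471.0, -271.1, 231.2]
tcp_rot: [-180.0, 0.0, 45.2]
ft_force: [-0.1, -0.6, -0.6]
finger_gap: 85.1
2.05 [ 471.01066623 -271.10803852  231.17603102] [-1.79987862e+02  4.30349561e-02  4.51699245e+01] [-3.53028512e+01 -1.26038950e+00  9.43288570e+01 -4.04896898e-02
  8.69506267e+01  9.52938947e+00]
```

View pics/c_w.png

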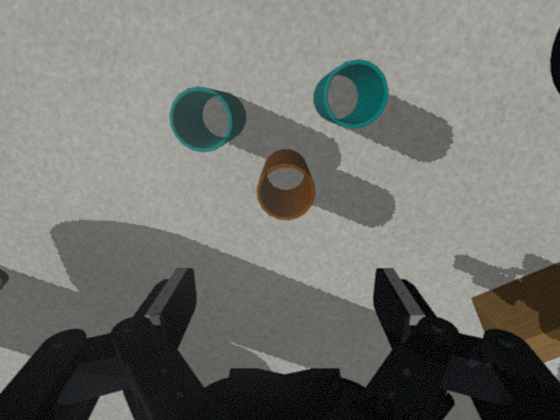

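```bash
python3 - <<'E'
from h import *; from bench import *
d=snapshot("wrist");Z=np.zeros((420,560))
m=mask(d,lambda h,s,v:(h>3)&(h<18)&(s>130)&(v>30),(240,135,340,235))
m=cv2.drawContours(np.zeros_like(m),[cv2.convexHull(np.vstack(cv2.findContours(m,0,2)[0]))],-1,1,-1)
x,f=fit([475,-268],27,0,100,[(d,m,Z)]);print(x,f,d["extrinsics"][:3,3])
k=6;im=cv2.resize(d["frame"][:,:,::-1],None,fx=k,fy=k)
for z in(0,100):cv2.polylines(im,[np.int32((proj(circ(*x,z,27),d)+.5)*k)],True,(255,0,255),1)
cv2.imwrite("pics/c2.png",im[140*k:230*k,240*k:340*k])
s=sense();p=s["tool_pos"];y=np.radians(s["tcp_rot"][2]);e=x-p[:2]
print("tool dx,dy",e@[np.cos(y),np.sin(y)],e@[np.sin(y),-np.cos(y)])
E
```

```text
[ 475.5277297  -266.07899856] 0.08770570151644319 [ 527.47426903 -212.72579573  374.05717427]
tool dx,dy 7.533190583027214 -0.5054138336611349
```

View pics/c2.png

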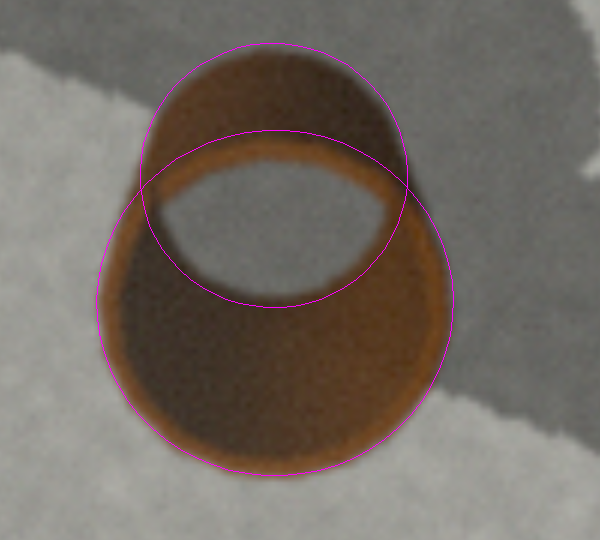

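The chimney is centred between the jaws, with its upper rim at wrist pixel (286,190). The remaining correction is about +7.5 mm along tool x.

```bash
python3 -m creep '{"translation":[[7,0,0],[0,0,20],[0,0,30],[0,0,30],[0,0,30],[0,0,25],[0,0,20],[0,0,15],[0,0,10],[0,0,0]],"rotation":[[0,0,0],[0,0,0],[0,0,0],[0,0,0],[0,0,0],[0,0,0],[0,0,0],[0,0,0],[0,0,0],[0,0,0]],"claw":[85,85,85,85,85,85,85,85,85,85]}' 25
python3 - <<'E'
from h import *; from bench import *
d=snapshot("wrist");cv2.imwrite("pics/d_w.png",d["frame"][:,:,::-1])
E
```

```text
time: 3.15
tool_pos: [475.5, -265.4, 50.0]
tcp_rot: [-179.9, 0.0, 45.1]
ft_force: [0.2, 0.3, 0.3]
finger_gap: 85.0
```

View pics/d_w.png

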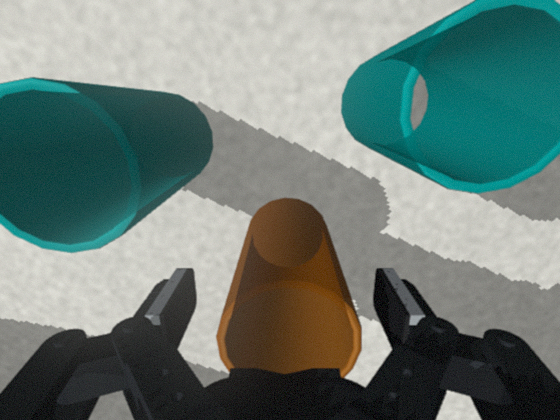

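The chimney stands centred between the open pads: its rim is at about x 289 and the jaw centre at about 285. I'll close gently.

```bash
python3 -m creep '{"translation":[[0,0,0],[0,0,0],[0,0,0],[0,0,0],[0,0,0],[0,0,0],[0,0,0],[0,0,0],[0,0,0],[0,0,0]],"rotation":[[0,0,0],[0,0,0],[0,0,0],[0,0,0],[0,0,0],[0,0,0],[0,0,0],[0,0,0],[0,0,0],[0,0,0]],"claw":[78,72,66,62,60,58,56,54,52,50]}' 22
python3 -m creep '{"translation":[[0,0,0],[0,0,0],[0,0,0],[0,0,0],[0,0,0]],"rotation":[[0,0,0],[0,0,0],[0,0,0],[0,0,0],[0,0,0]],"claw":[48,46,46,46,46]}'
python3 -m creep '{"translation":[[0,0,0],[0,0,-5],[0,0,-5],[0,0,-10],[0,0,0]],"rotation":[[0,0,0],[0,0,0],[0,0,0],[0,0,0],[0,0,0]],"claw":[46,46,46,46,46]}'
python3 - <<'E'
from h import *; from bench import *
d=snapshot("wrist");cv2.imwrite("pics/e_w.png",d["frame"][:,:,::-1])
d=snapshot("side");cv2.imwrite("pics/e_s.png",cv2.resize(d["frame"][100:220,250:410,::-1],None,fx=4,fy=4))
E
```

```text
time: 4.2
tool_pos: [476.6, -265.9, 51.6]
tcp_rot: [180.0, -0.0, 45.1]
ft_force: [1.1, -0.7, 3.0]
finger_gap: 53.9
time: 4.7
tool_pos: [476.6, -265.9, 51.6]
tcp_rot: [180.0, -0.0, 45.1]
ft_force: [0.6, -1.3, 5.1]
finger_gap: 53.7
time: 5.2
tool_pos: [477.2, -266.2, 73.0]
tcp_rot: [179.9, -0.0, 45.1]
ft_force: [0.0, -0.8, -0.1]
finger_gap: 53.6
```

View pics/e_w.png

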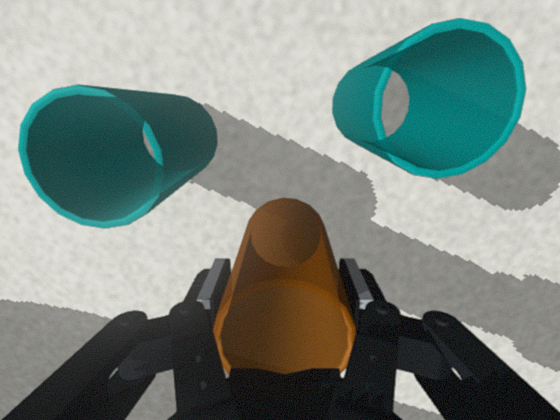

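View pics/e_s.png

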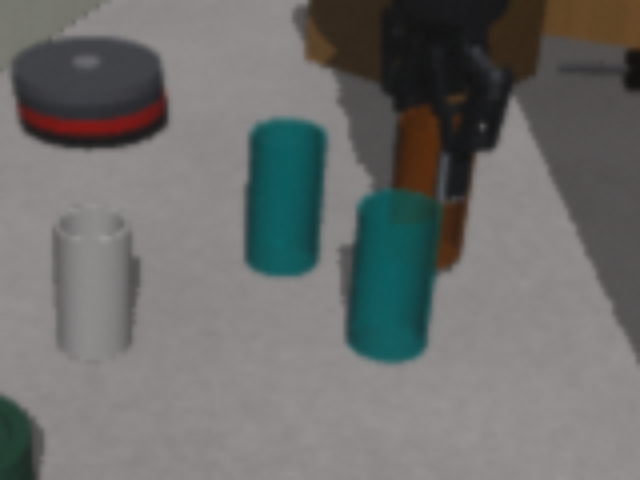

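It lifted cleanly. I'll raise it and carry it to just short of the lantern for a close look.

```bash
python3 -m creep '{"translation":[[0,0,-10],[0,0,-20],[0,0,-20],[0,0,-20],[0,0,-20],[0,0,-20],[0,0,-15],[0,0,-5],[0,0,0]],"rotation":[[0,0,0],[0,0,0],[0,0,0],[0,0,0],[0,0,0],[0,0,0],[0,0,0],[0,0,0],[0,0,0]],"claw":[46,46,46,46,46,46,46,46,46]}'
python3 -m creep '{"translation":[[8,-4,0],[16,-8,0],[24,-12,0],[24,-12,0],[24,-12,0],[24,-12,0],[24,-12,0],[24,-12,0],[24,-12,0],[24,-12,0]],"rotation":[[0,0,0],[0,0,0],[0,0,0],[0,0,0],[0,0,0],[0,0,0],[0,0,0],[0,0,0],[0,0,0],[0,0,0]],"claw":[46,46,46,46,46,46,46,46,46,46]}'
python3 -m creep '{"translation":[[24,-12,0],[24,-12,0],[20,-8,0],[10,-4,0],[0,0,0],[0,0,0]],"rotation":[[0,0,0],[0,0,0],[0,0,0],[0,0,0],[0,0,0],[0,0,0]],"claw":[46,46,46,46,46,46]}'
python3 - <<'E'
from h import *; from bench import *
d=snapshot("wrist");cv2.imwrite("pics/f_w.png",d["frame"][:,:,::-1])
d=snapshot("side");cv2.imwrite("pics/f_s.png",d["frame"][:,:,::-1])
E
```

```text
time: 6.2
tool_pos: [476.7, -266.0, 202.1]
tcp_rot: [179.9, -0.0, 45.1]
ft_force: [0.2, -1.3, -1.2]
finger_gap: 53.7
time: 7.2
tool_pos: [551.5, -34.5, 199.7]
tcp_rot: [-179.9, 0.1, 45.2]
ft_force: [-0.1, 0.7, -0.9]
finger_gap: 54.3
time: 7.8
tool_pos: [581.1, 43.9, 200.5]
tcp_rot: [-180.0, 0.1, 45.1]
ft_force: [0.7, -0.7, -1.8]
finger_gap: 54.2
```

View pics/f_w.png

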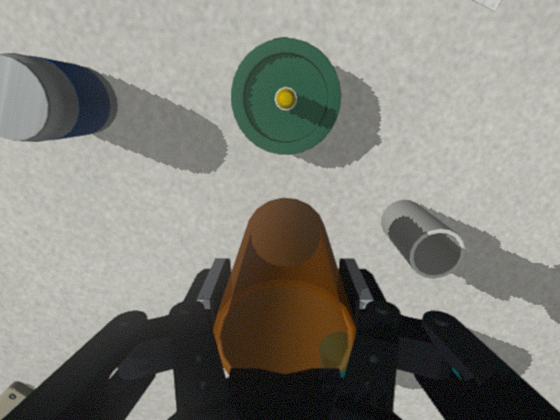

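View pics/f_s.png

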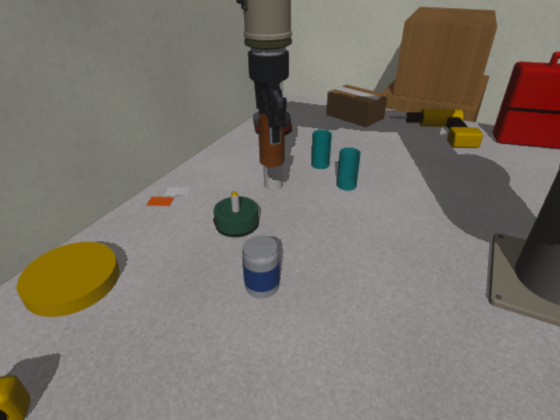

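```bash
python3 - <<'E'
from h import *; from bench import *
d=snapshot("wrist");Z=np.zeros((420,560));s=sense();p=s["tool_pos"];y=np.radians(s["tcp_rot"][2])
m=mask(d,lambda h,s,v:(h>60)&(h<95)&(s>60),(215,25,350,165))
m=cv2.drawContours(np.zeros_like(m),[cv2.convexHull(np.vstack(cv2.findContours(m,0,2)[0]))],-1,1,-1)
x,f=fit([642,103],50,0,46,[(d,m,Z)]);print("lantern",x,f)
print("tip",pix2w(285.5,98,90,d),"recess ctr")
k=4;im=cv2.resize(d["frame"][:,:,::-1],None,fx=k,fy=k)
for z,r in((0,50),(46,50),(46,38),(82,9)):cv2.polylines(im,[np.int32((proj(circ(*x,z,r),d)+.5)*k)],True,(255,0,255),1)
b=p[2]-51.6
for bb,c in((b,(255,0,255)),(b+8,(0,255,255))):
  for z in(bb,bb+100):cv2.polylines(im,[np.int32((proj(circ(p[0],p[1],z,27),d)+.5)*k)],True,c,1)
cv2.imwrite("pics/g1.png",im[25*k:165*k,210*k:360*k]);cv2.imwrite("pics/g2.png",im[190*k:340*k,200*k:370*k])
e=x-p[:2]
print(p,"tool dx,dy",e@[np.cos(y),np.sin(y)],e@[np.sin(y),-np.cos(y)])
E
```

```text
lantern [640.92263797 105.16749012] 0.036314497669672645
tip [641.99781685 104.85344066  90.        ] recess ctr
[581.37977036  43.2479484  201.15131962] tool dx,dy 85.88890049794377 -1.5746431937278667
```

View pics/g1.png

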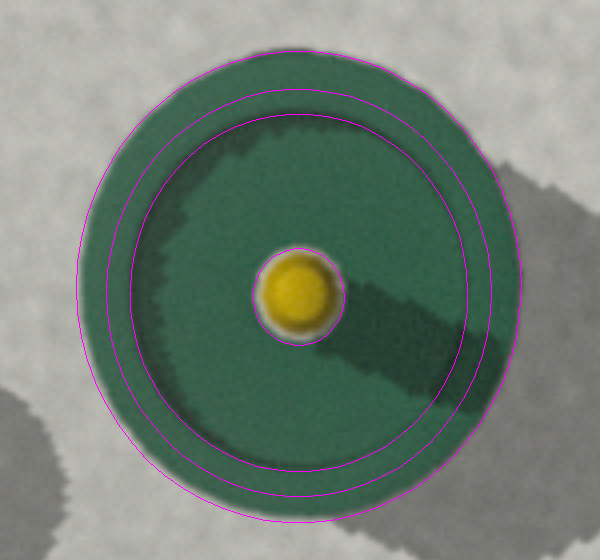

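View pics/g2.png

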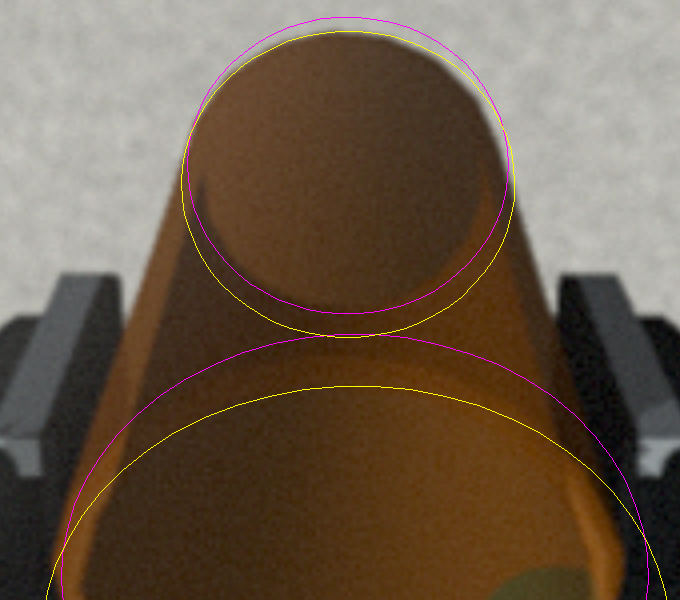

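The lantern fit overlays the wrist picture to within a pixel, and the flame is centred at (286,98). I'll move over it and check before descending.

```bash
python3 -m creep '{"translation":[[5,0,0],[12,0,0],[18,0,0],[18,-1,0],[18,-1,0],[12,0,0],[5,0,0],[0,0,0],[0,0,0]],"rotation":[[0,0,0],[0,0,0],[0,0,0],[0,0,0],[0,0,0],[0,0,0],[0,0,0],[0,0,0],[0,0,0]],"claw":[46,46,46,46,46,46,46,46,46]}'
python3 -m creep '{"translation":[[0,0,8],[0,0,15],[0,0,12],[0,0,5],[0,0,0],[0,0,0]],"rotation":[[0,0,0],[0,0,0],[0,0,0],[0,0,0],[0,0,0],[0,0,0]],"claw":[46,46,46,46,46,46]}'
python3 - <<'E'
from h import *; from bench import *
w=snapshot("wrist");s=snapshot("side");t=snapshot("top")
a=cv2.resize(s["frame"][110:250,180:300],None,fx=4,fy=4);cv2.imwrite("pics/i_s.png",a[:,:,::-1])
cv2.imwrite("pics/i_w.png",w["frame"][:,:,::-1])
cv2.imwrite("pics/i_t.png",cv2.resize(t["frame"][130:240,190:320,::-1],None,fx=5,fy=5))
E
```

```text
time: 8.85
tool_pos: [642.2, 107.8, 201.1]
tcp_rot: [-180.0, 0.0, 45.1]
ft_force: [-0.0, -0.2, -0.5]
finger_gap: 54.1
time: 9.45
tool_pos: [642.3, 108.0, 161.2]
tcp_rot: [-180.0, 0.0, 45.1]
ft_force: [0.4, -0.3, -0.3]
finger_gap: 54.1
```

View pics/i_s.png

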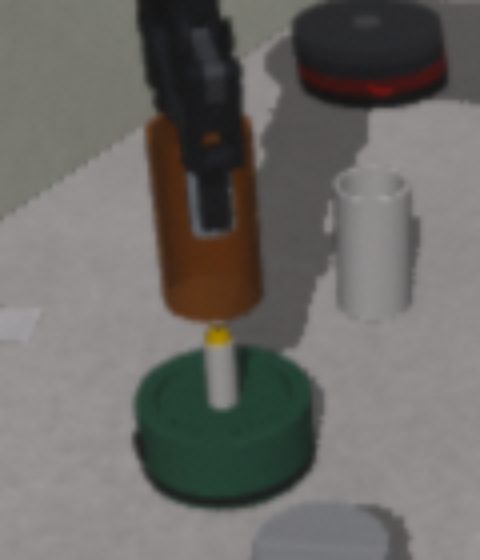

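View pics/i_w.png

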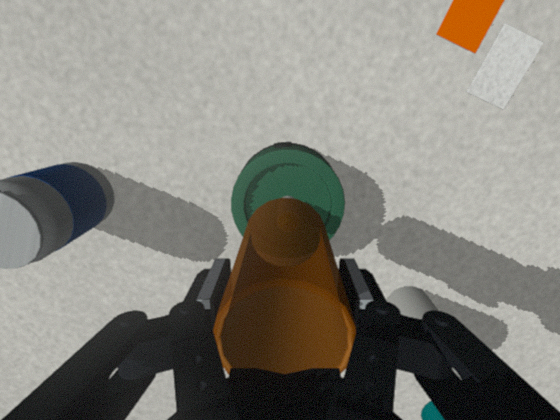

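View pics/i_t.png

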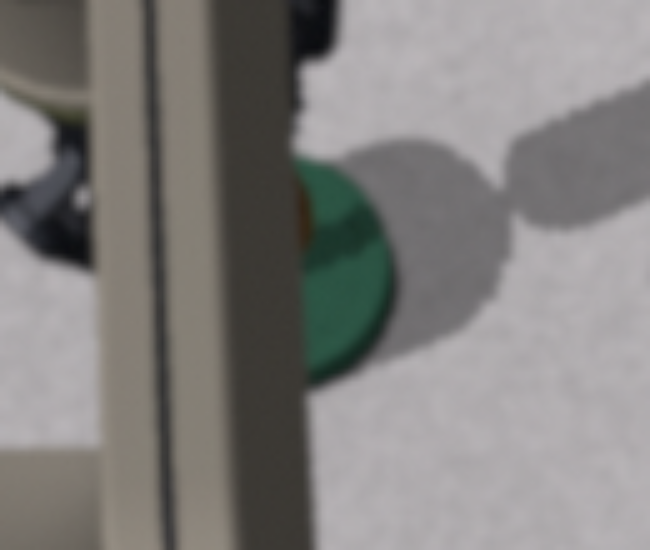

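```bash
python3 - <<'E'
from h import *; from bench import *
s=snapshot("side");w=snapshot("wrist");p=sense()["tool_pos"];print(p)
k=5;im=cv2.resize(s["frame"][:,:,::-1],None,fx=k,fy=k);iw=cv2.resize(w["frame"][:,:,::-1],None,fx=k,fy=k)
b=p[2]-51.6
for x,y,r,z in[(641,105,50,0),(641,105,50,46),(641,105,38,46),(641,105,9,82)]+[(p[0]-1.4,p[1]-1.4,27,q) for q in(b,b+100)]:
  for d,i in((s,im),(w,iw)): cv2.polylines(i,[np.int32((proj(circ(x,y,z,r),d)+.5)*k)],True,(255,0,255),1)
cv2.imwrite("pics/j_s.png",im[130*k:240*k,190*k:280*k]);cv2.imwrite("pics/j_w.png",iw[130*k:250*k,210*k:360*k])
E
```

```text
[642.77784638 108.08618762 162.08923484]
```

View pics/j_s.png

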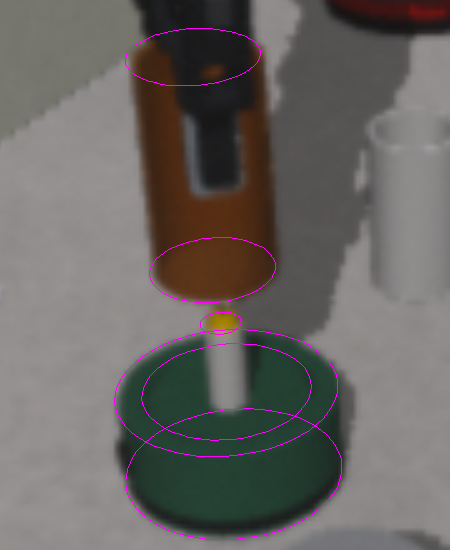

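View pics/j_w.png

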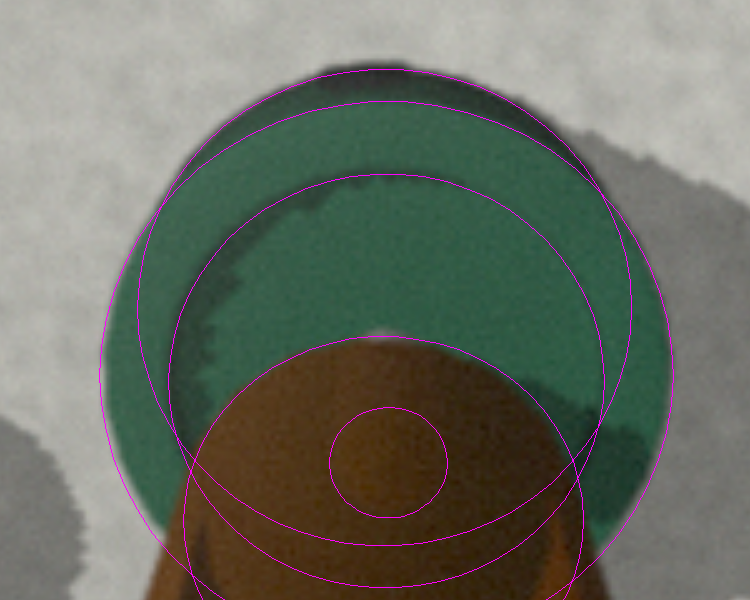

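The model rings match in both views: the chimney is upright, and it is within about 2 mm of centre over the candle. Descending now.

```bash
python3 -m creep '{"translation":[[0,0,5],[-1,0,8],[0,0,8],[0,0,8],[0,0,8],[0,0,8],[0,0,8],[0,0,5],[0,0,2],[0,0,0]],"rotation":[[0,0,0],[0,0,0],[0,0,0],[0,0,0],[0,0,0],[0,0,0],[0,0,0],[0,0,0],[0,0,0],[0,0,0]],"claw":[46,46,46,46,46,46,46,46,46,46]}'
python3 - <<'E'
from h import *; from bench import *
w=snapshot("wrist");s=snapshot("side")
a=cv2.resize(s["frame"][110:250,180:300],None,fx=3,fy=3);b=cv2.resize(w["frame"][170:310,220:350],None,fx=3,fy=3);cv2.imwrite("pics/k.png",np.hstack([a,b])[:,:,::-1])
E
```

```text
time: 10.7
tool_pos: [641.5, 107.3, 101.0]
tcp_rot: [-180.0, 0.0, 45.1]
ft_force: [-0.4, -1.0, -1.2]
finger_gap: 54.1
```

View pics/k.png

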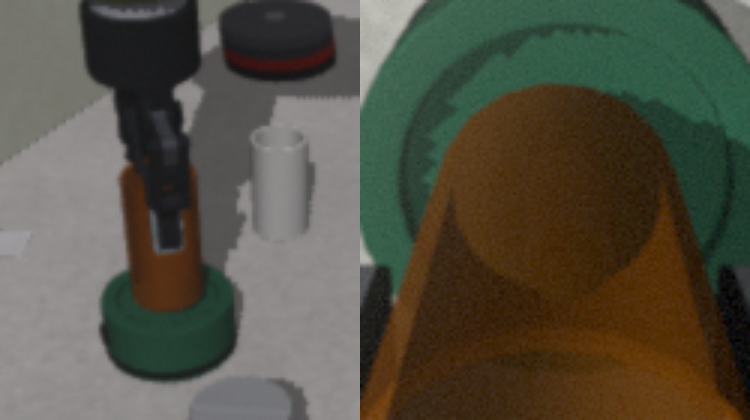

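The chimney is round the candle and its lower end is about 9 mm above the recess floor, with no contact so far. I'll creep it down.

```bash
Z='"rotation":[[0,0,0],[0,0,0],[0,0,0],[0,0,0],[0,0,0]],"claw":[46,46,46,46,46]'
python3 -m creep '{"translation":[[0,0,2],[0,0,2],[0,0,1],[0,0,1],[0,0,0]],"rotation":[[0,0,0],[0,0,0],[0,0,0],[0,0,0],[0,0,0]],"claw":[46,46,46,46,46]}'
python3 -m creep '{"translation":[[0,0,0.5],[0,0,0.5],[0,0,0.5],[0,0,0],[0,0,0]],"rotation":[[0,0,0],[0,0,0],[0,0,0],[0,0,0],[0,0,0]],"claw":[46,46,46,46,46]}'
```

```text
time: 11.3
tool_pos: [641.5, 107.3, 95.0]
tcp_rot: [-180.0, 0.0, 45.1]
ft_force: [-0.1, -0.1, -1.1]
finger_gap: 53.7
time: 11.8
tool_pos: [641.6, 107.3, 93.8]
tcp_rot: [-180.0, -0.0, 45.1]
ft_force: [0.1, -0.7, -0.8]
finger_gap: 54.0
```

```bash
python3 -m creep '{"translation":[[0,0,0.5],[0,0,0.5],[0,0,0],[0,0,0]],"rotation":[[0,0,0],[0,0,0],[0,0,0],[0,0,0]],"claw":[46,46,46,46]}'
python3 -m creep '{"translation":[[0,0,0.5],[0,0,0],[0,0,0]],"rotation":[[0,0,0],[0,0,0],[0,0,0]],"claw":[46,46,46]}'
```

```text
time: 12.2
tool_pos: [641.6, 107.3, 92.8]
tcp_rot: [-180.0, 0.0, 45.1]
ft_force: [-0.2, -0.0, -0.9]
finger_gap: 54.2
time: 12.5
tool_pos: [641.6, 107.3, 92.3]
tcp_rot: [-180.0, 0.0, 45.1]
ft_force: [0.4, 0.6, -0.0]
finger_gap: 54.0
```

```bash
python3 -m creep '{"translation":[[0,0,0.5],[0,0,0],[0,0,0]],"rotation":[[0,0,0],[0,0,0],[0,0,0]],"claw":[46,46,46]}'
```

```text
time: 12.8
tool_pos: [641.6, 107.3, 91.8]
tcp_rot: [-180.0, 0.0, 45.1]
ft_force: [0.5, -0.4, -0.5]
finger_gap: 54.1
```

```bash
python3 -m creep '{"translation":[[0,0,0.4],[0,0,0],[0,0,0]],"rotation":[[0,0,0],[0,0,0],[0,0,0]],"claw":[46,46,46]}'
python3 - <<'E'
from bench import *
import numpy as np
print(sense()["ft_force"])
E
```

```text
time: 13.1
tool_pos: [641.7, 107.4, 91.6]
tcp_rot: [180.0, -0.0, 45.1]
ft_force: [-0.8, -1.3, 0.4]
finger_gap: 54.0
[-0.80534798 -1.33469773  0.35751566]
```

```bash
python3 -m creep '{"translation":[[0,0,0.4],[0,0,0],[0,0,0]],"rotation":[[0,0,0],[0,0,0],[0,0,0]],"claw":[46,46,46]}'
```

```text
time: 13.4
tool_pos: [641.8, 107.4, 91.5]
tcp_rot: [180.0, -0.0, 45.1]
ft_force: [-2.3, 0.0, 5.3]
finger_gap: 53.6
```

The wrist reads 5.3 N upward, so the chimney is seated. I'll release gradually.

```bash
python3 -m creep '{"translation":[[0,0,0],[0,0,0],[0,0,0],[0,0,0],[0,0,0],[0,0,0],[0,0,0],[0,0,0],[0,0,0],[0,0,0]],"rotation":[[0,0,0],[0,0,0],[0,0,0],[0,0,0],[0,0,0],[0,0,0],[0,0,0],[0,0,0],[0,0,0],[0,0,0]],"claw":[52,54,55,56,58,62,68,76,85,85]}'
python3 - <<'E'
from h import *; from bench import *
w=snapshot("wrist");s=snapshot("side")
a=cv2.resize(s["frame"][110:250,180:300],None,fx=3,fy=3);b=cv2.resize(w["frame"][170:380,150:420],(540,420));cv2.imwrite("pics/l.png",np.hstack([a[:420],b])[:,:799,::-1])
E
```

```text
time: 14.4
tool_pos: [641.6, 107.3, 91.0]
tcp_rot: [-180.0, 0.0, 45.1]
ft_force: [-0.5, 0.2, -0.3]
finger_gap: 85.3
```

View pics/l.png

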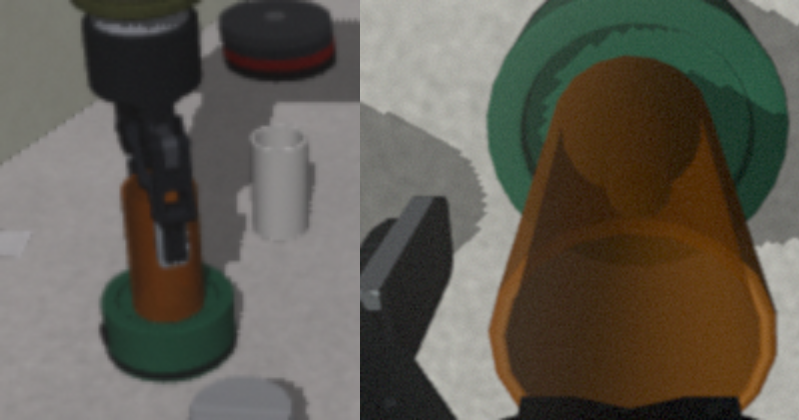

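The fingers are clear and the chimney stands in the recess. I'll retreat straight up.

```bash
python3 -m creep '{"translation":[[0,0,-5],[0,0,-15],[0,0,-25],[0,0,-25],[0,0,-25],[0,0,-25],[0,0,-20],[0,0,-5],[-45,0,0],[-45,0,0]],"rotation":[[0,0,0],[0,0,0],[0,0,0],[0,0,0],[0,0,0],[0,0,0],[0,0,0],[0,0,0],[0,0,0],[0,0,0]],"claw":[85,85,85,85,85,85,85,85,85,85]}'
python3 -m creep '{"translation":[[0,0,0],[0,0,0],[0,0,0]],"rotation":[[0,0,0],[0,0,0],[0,0,0]],"claw":[85,85,85]}'
python3 - <<'E'
from h import *; from bench import *
w=snapshot("wrist");s=snapshot("side");k=4
o=[]
for d,(x0,y0,x1,y1) in((s,(195,150,275,240)),(w,(215,20,325,170))):
  im=cv2.resize(d["frame"][:,:,::-1],None,fx=k,fy=k)
  for x,y,r,z in[(641,105.5,50,0),(641,105.5,50,46),(641,105.5,27,40),(641,105.5,27,140)]: cv2.polylines(im,[np.int32((proj(circ(x,y,z,r),d)+.5)*k)],True,(255,0,255),1)
  c=im[y0*k:y1*k,x0*k:x1*k];o.append(np.pad(c,((0,600-c.shape[0]),(0,0),(0,0))))
cv2.imwrite("pics/m.png",np.hstack(o));cv2.imwrite("pics/m_s.png",s["frame"][:,:,::-1])
E
```

```text
time: 15.5
tool_pos: [577.4, 43.4, 235.2]
tcp_rot: [-180.0, 0.0, 45.2]
ft_force: [0.1, -1.1, 0.9]
finger_gap: 85.3
time: 15.8
tool_pos: [578.8, 43.9, 236.5]
tcp_rot: [180.0, -0.1, 45.1]
ft_force: [0.5, 0.3, 1.0]
finger_gap: 85.2
```

View pics/m.png

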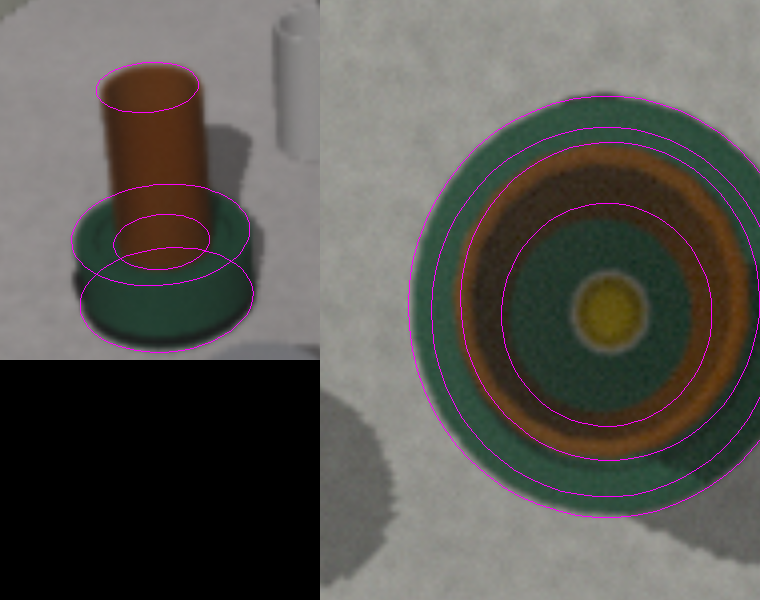

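View pics/m_s.png

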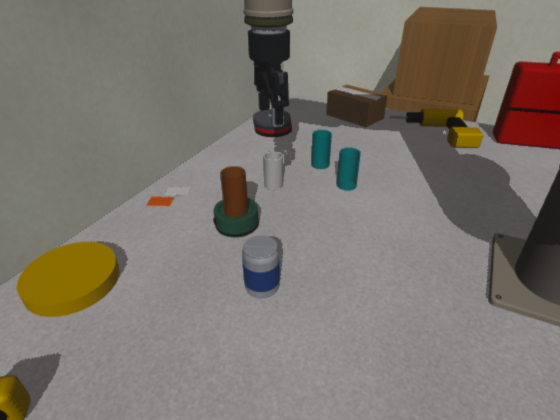

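The chimney stands upright in the recess, concentric with the flame to within about 2 mm, and the rim heights match the seated model. The pipe is at (273,171) and the can at (261,267), both unmoved, and the gripper is clear.

```bash
python3 - <<'E'
from bench import *
print(hand_in())
E
```

```text
the job is handed in; nothing more can be done
None
```

The amber chimney is standing upright over the candle, fully down in the lantern's recess. I let go of it, moved the gripper clear and handed the job in at about 16 s of the 38 s allowed.

- **Handling:** I held it with the grip set to 22 N. At touchdown the wrist read about 5 N upward, at the height I expected for the recess floor. The fingers then opened gradually.
- **Final wrist and side pictures:** The chimney is about 2 mm or less off-centre, and its rim heights match the seated position. The pipe, the can and the turquoise look-alikes look unmoved by eye.
- **Disagreements:** The side camera's overlay sat 1–2 pixels (a few mm) off the wrist camera's. I put that down to calibration and went with the wrist view. The first fits from the top and side cameras were also up to about 8 mm apart, so I refined the grasp and the placing with the wrist camera.

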